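# Unhook the hand press from the sloping rack

### The arm

A 7-joint arm with a two-finger parallel gripper is mounted at the origin on the work surface. World frame = base frame: x ahead of the robot, y to its left, z up, the work surface at z = 0. Lengths are in m, angles in rad, forces in N, time in s.
With the tool pointing down it reaches from about 0.425 to 0.8 m from the base axis. Payload 8.3 kg.
Tool frame: the origin (TCP) lies between the finger pads; the fingertips stand r.tip_extent ahead of it and the grasp point (between the pads) lies 3 mm ahead of it (r.tip_extent is the distance from the TCP to the fingertips, in m); z points along the fingers, x is the direction in which the jaws open and shut, and the axes are right-handed (so a half turn about z gives the same grasp; the last joint's range is limited). The gripper opens to 85 mm and grips with 20 to 120 N. Pads are 22 mm wide; open, the fingers measure 114 mm over their backs; the gripper's body (76 mm by 85 mm) begins 54 mm behind the grasp point. The pads swing forward as they close: fully open they stand 13 mm farther back than shut.
Start: joints at [-1.185, 0.383, 0.016, 1.37, -0.006, 1.388, -0.046], TCP at [0.271, 0.563, 0.222] pointing down, gripper open.
Joint ranges: [-2.95, 2.95], [-0.25, 2.06], [-1.52, 1.56], [0.18, 2.33], [-1.44, 4.58], [0.02, 2.06], [-3.01, 3.01]. Speed limits (rad/s): [2.39, 2.39, 3.01, 3.01, 3.14, 3.14, 3.14].

### API

Orientations are given as a rotation vector (axis times angle).
In Python, from workcell import r gives the robot as it stands.
- The arm moves only by the shell command python3 -m jog 'ROWS' [FORCE]. ROWS is JSON, a list of rows, each a list of 7 numbers: the shift along the tool's x, y, z in m, then the turn, a rotation vector about the tool's x, y, z in degrees, then the opening in per cent of the stroke, from 0 (shut) to 100 (fully open). A call has 1 to 8 rows; each row is the pose to reach, as a shift and turn from the pose commanded when the call began, along the tool's axes at that moment; what a row does not reach only later rows make up. A row lasts 1/10 s, in which the tool goes at most 50 mm and 8.59 degrees, less where a joint would pass 70% of its speed; a pose out of reach is approached as far as the arm can. A call with a gripper value outside its range is refused whole. The fingers move at their own pace and stop on an object; FORCE is the grip in N (left out, the last holds). Time passes only in rows, so rows that repeat a pose let the fingers close. It gives the time, the measured TCP pose, the force and the opening at its end, in the units of the state.
- r.observe(): the state, without advancing time (a new reading comes with each control period).
- r.get_image(name): name is "scene" or "top" or "wrist"; returns (picture, depth): 384x512x3 uint8, blue, green, red; 384x512 float32, m along the optical axis (not along the pixel's ray), 0 where there is no reading.
- r.get_calibration(name): a dict with "fx", "fy", "cx", "cy" (pixels), "dist" ([k1, k2, p1, p2, k3] as OpenCV has them; the pictures are not rectified), "camera_from_world" (4x4, takes a point from world to camera coordinates); the wrist camera has in their place "hand_eye" (4x4, takes a point from camera to tool coordinates, whose origin is the TCP and whose axes are the tool frame's). Camera axes: x right, y up, looking along -z (the intrinsics and any distortion apply to the point x, -y, -z); pixel columns grow to the right and rows downward; lengths in m; the calibration is good to about 2 mm. A picture is of the moment at which its call begins: read the wrist's pose just before it. get_calibration takes no time and is no camera call.
- r.finish_job(): hands the job in, once; it reports no verdict.
The state is a dict: "time_s": time; "qpos": joint angles; "joint_vel": joint speeds; "joint_efforts": joint torques, N m; "eef_pos": TCP position; "eef_rot": TCP orientation; "force": force on the tool from outside, world axes, zero at the start; "torque": the same for the moment, N m; "width": finger opening in m.
Only numpy, scipy, OpenCV 4.12 (cv2) and the standard library are available. Lean on these libraries where they do the work, as an engineer would, in place of code of your own. Each camera call takes 0.05 s, during which the arm holds its last target.

### The job

Take the hand press with the orange grip off the sloping rack: slide it up along its keyhole slot until the head of its stud stands in the wide end, then lift it free and lay it down gently, flat with the grip up, in the middle of the blue mat. Leave the green-gripped press hanging where it is.

Things in the scene. Friction and masses are not known exactly. Their poses are not given: they have to be found in the camera images.
- orange_press: hand press, loose, 0.2 to 0.45 kg: white plate 156 x 100 x 6 mm with an orange bar grip on its face and a keyhole near its upper end. Origin: centre of the plate's underside. x: along its length, up the slope while it hangs; y: across; z: out of the face with the grip. It hangs flat against the rack's board. To free it: 30 mm (26 to 34) along its +x, then off along its +z
- orange_press_grip (a point): middle of the orange grip, a solid bar 70 mm long (along the press's x), 22 mm wide (y) and 40 mm high (z), standing on the plate's face. This point: x = -25, y = 0, z = 28 mm in the press's frame, 22 mm above the plate's face and 18 mm below the grip's top
- orange_press_wide (a point): centre of the keyhole's wide end (26 mm square, x = +17 to +43 mm in the press's frame), mid-thickness: x = +30, y = 0, z = +3 mm. From it a slot 12 mm wide runs along +x to its closed end at x = +65 mm. While hung the stud's shank is at the closed end (shank centre at about x = +60 mm) with its head over the plate
- green_press: a second press of the same shape and size with a green grip, hanging on the other stud, 140 mm beside the orange one; it stays there
- rack: fixed wooden rack, 340 mm wide (y), 185 mm deep (x), up to 130 mm high. Origin on the table under its middle; x points to its high side, z up. Its board, 200 mm long up the slope, rises towards +x at 0.5 rad (28.6 degrees) from level; the middle of its surface is 75 mm above the table. Two studs 70 mm either side of the middle, 65 mm up the slope from it; either may carry the orange press
- stud_left (a point): stud at rack y = +70 mm: shank 8 mm in diameter, 10 mm long, square to the board, then a dark head 18 mm in diameter and 4 mm thick (4 mm of play over a hung plate). This point: on its axis, 3 mm above the board's surface (mid-thickness of a hung plate)
- stud_right (a point): the same stud at rack y = -70 mm; point on its axis, 3 mm above the board's surface
- mat: fixed blue square mat 260 x 260 x 3 mm with thin white lines and a cross in the middle, lying flat on the table. Origin: centre of its underside, z up. It lies to the left or right of the rack
Mind the look-alikes: they are no part of the job. What is shaped like the orange_press but pink or purple is not meant.

How it is judged:
By the outcome, as a careful person would: the job done as asked, in the order asked, and still so for the second after the job is handed in, with the robot touching nothing.
It also fails if it takes over 48 s, if anything falls off the work surface, if the arm or the gripper's body presses on something with over 40 N, if the wrist force passes 120 N, or if a joint passes its speed limit or range.

## Working session

There is one attempt and no reset: what is moved stays moved. The work goes in short steps, Python scripts to look and compute and a shell command to move; the robot and the scene stay as the last step left them, time stands still between calls to the robot, and variables do not carry over. Pictures are saved under pics/ and viewed, and the job is handed in when it is done.

```bash
ls; mkdir -p pics
python3 - <<'E'
from workcell import r
import cv2,numpy as np
s=r.observe();print(s, r.tip_extent)
for n in("scene","top","wrist"):
    p,d=r.get_image(n);cv2.imwrite(f"pics/{n}0.png",p);np.savez(f"pics/{n}0.npz",p=p,d=d)
    print(n,r.get_calibration(n))
E
```

```text
pics
{'time_s': 0.0, 'qpos': array([-1.18487542,  0.38425118,  0.01633384,  1.37115276, -0.00632207,
        1.38819657, -0.04651587]), 'joint_vel': array([-2.04597846e-03, -1.13111844e-03, -1.08114489e-04,  7.87149279e-05,
        2.35441842e-04,  4.73495070e-04, -1.69567844e-03]), 'joint_efforts': array([ 6.54301402e-04, -6.27587485e+01,  8.44196957e-01, -3.71820188e+01,
        1.64062832e-02,  1.41377823e-02, -2.58907136e-05]), 'eef_pos': array([0.27090385, 0.56266082, 0.22147107]), 'eef_rot': array([ 2.65912974e+00,  1.67095158e+00, -2.60682938e-03]), 'force': array([ 0.27265511, -0.01196712, -0.27833171]), 'torque': array([-0.00596598,  0.00767451,  0.04142854]), 'width': 0.08553156278178824} 0.022
scene {'fx': 476.60297494070807, 'fy': 476.60297494070807, 'cx': 257.2723455189822, 'cy': 190.42416853488936, 'dist': array([0.02705346, 0.        , 0.        , 0.        , 0.        ]), 'camera_from_world': array([[ 0.82791576,  0.56065712, -0.01480165, -0.33145127],
       [-0.40134344,  0.61068108,  0.68263611,  0.16569897],
       [ 0.39176388, -0.55922465,  0.73060855, -1.664024
[... 359 characters left out ...]
.00841555,  0.08004156, -0.46382666],
       [-0.08010586,  0.00760381,  0.99675736, -1.24944994],
       [ 0.        ,  0.        ,  0.        ,  1.        ]])}
wrist {'fx': 293.8180747085026, 'fy': 293.8180747085026, 'cx': 256.36686761446873, 'cy': 192.3726310098088, 'dist': array([0.02333825, 0.        , 0.        , 0.        , 0.        ]), 'hand_eye': array([[ 9.99999572e-01, -7.23532499e-04,  5.76298615e-04,
         2.06450676e-04],
       [-5.18230446e-04, -9.54296070e-01, -2.98862415e-01,
        -7.50720988e-02],
       [ 7.66196173e-04,  2.98861988e-01, -9.54296036e-01,
        -1.52118258e-01],
       [ 0.00000000e+00,  0.00000000e+00,  0.00000000e+00,
         1.00000000e+00]])}
```

View pics/top0.png

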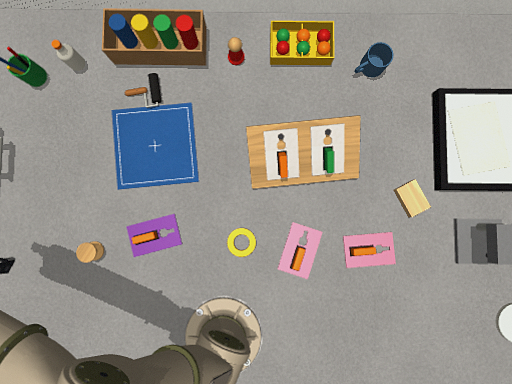

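View pics/scene0.png

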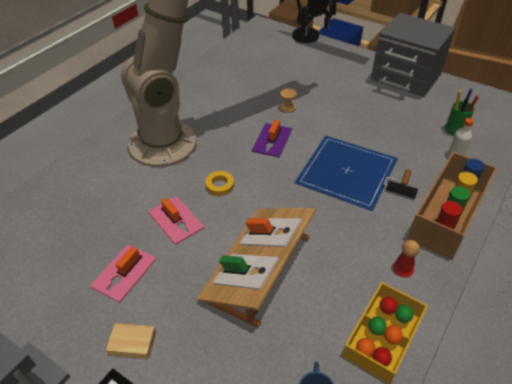

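View pics/wrist0.png

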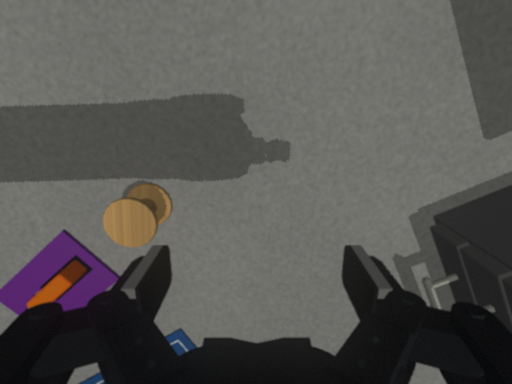

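The top view shows the orange press on the left stud, with its grip at about (283,165). The green press is at (329,160) and the mat cross at (155,146). Next I'll measure these from depth.

```bash
cat > h.py <<'E'
import numpy as np,cv2
from workcell import r
from scipy.spatial.transform import Rotation as R
def cloud(n,p,d,pose=None):
    c=r.get_calibration(n);K=np.array([[c['fx'],0,c['cx']],[0,c['fy'],c['cy']],[0,0,1.]])
    v,u=np.mgrid[:384,:512]
    q=cv2.undistortPoints(np.stack([u,v],-1).reshape(-1,1,2).astype(float),K,c['dist']).reshape(384,512,2)
    X=np.stack([q[...,0]*d,-q[...,1]*d,-d],-1)
    if n=='wrist':
        T=np.eye(4);T[:3,:3]=R.from_rotvec(pose['eef_rot']).as_matrix();T[:3,3]=pose['eef_pos'];T=T@c['hand_eye']
    else: T=np.linalg.inv(c['camera_from_world'])
    return X@T[:3,:3].T+T[:3,3]
def masks(p):
    h=cv2.cvtColor(p,cv2.COLOR_BGR2HSV);H,S,V=[h[...,i].astype(int) for i in range(3)]
    return dict(orange=(H>=6)&(H<=14)&(S>190)&(V>120),green=(H>45)&(H<80)&(S>120),white=(S<40)&(V>170),blue=(H>100)&(H<118)&(S>140),
      wood=(H>=10)&(H<=20)&(S>60)&(S<180)&(V>110))
E
python3 - <<'E'
from h import *
for n in('top','scene'):
    z=np.load(f'pics/{n}0.npz');p,d=z['p'],z['d'];P=cloud(n,p,d);M=masks(p)
    print(n)
    near=(P[...,0]>.38)&(P[...,0]<.72)
    rk=near&(P[...,1]<.02)&(P[...,1]>-.42)&(d>0)
    for k in('orange','green','white','wood'):
        m=(M[k]&rk&(P[...,2]>.02)).astype(np.uint8); m=cv2.erode(m,np.ones((2,2))).astype(bool) if k!='green' else m.astype(bool)
        A=P[m]
        if len(A)<10: print(k,len(A));continue
        print(k,len(A),A.mean(0).round(4),A.min(0).round(3),A.max(0).round(3))
        if k in('white','wood'):
            c=np.median(A,0)
            keep=np.ones(len(A),bool)
            for _ in range(6):
                c=A[keep].mean(0);nv=np.linalg.svd(A[keep]-c,full_matrices=False)[2][2];nv*=np.sign(nv[2]);e=(A-c)@nv;keep=abs(e)<.004
            print(' plane',c.round(4),nv.round(4),'tilt',np.arccos(nv[2]).round(4),'yaw',np.arctan2(-nv[1],-nv[0]).round(4),keep.sum())
    for y0,nm in ((0,'o'),):
        pass
    m=M['blue']&(P[...,1]>.02)&(P[...,1]<.4)&near
    m=cv2.morphologyEx(m.astype(np.uint8),cv2.MORPH_CLOSE,np.ones((5,5)))
    A=P[m>0];A=A[A[:,2]<.03]
    print('mat',len(A),A.mean(0).round(4),np.median(A[:,2]).round(4),[x if i==2 else np.round(x,4) for i,x in enumerate(cv2.minAreaRect(A[:,:2].astype(np.float32)))])
    t=P[(d>0)&(abs(P[...,2])<.02)&near];print('table z',np.median(t[:,2]).round(4))
E
```

```text
top
orange 137 [ 0.5242 -0.181   0.1082] [ 0.492 -0.191  0.09 ] [ 0.56  -0.171  0.125]
green 234 [ 0.5408 -0.317   0.1005] [ 0.505 -0.333  0.055] [ 0.581 -0.306  0.124]
white 2073 [ 0.5711 -0.2477  0.0861] [ 0.487 -0.372  0.042] [ 0.642 -0.127  0.122]
 plane [ 0.5711 -0.247   0.0861] [-0.4771 -0.0509  0.8774] tilt 0.5004 yaw 0.1062 1944
wood 3310 [ 0.5683 -0.2478  0.0777] [ 0.463 -0.42   0.023] [ 0.668 -0.073  0.128]
 plane [ 0.5681 -0.2484  0.0776] [-0.4784 -0.0503  0.8767] tilt 0.5019 yaw 0.1048 3069
mat 6117 [0.5929 0.2274 0.0029] 0.0029 [array([0.5977, 0.2258]), array([0.2588, 0.2578]), 6.07240104675293]
table z 0.0007
scene
orange 109 [ 0.5354 -0.1811  0.1072] [ 0.499 -0.193  0.09 ] [ 0.565 -0.17   0.123]
green 323 [ 0.5478 -0.3225  0.0987] [ 0.508 -0.333  0.059] [ 0.581 -0.306  0.123]
white 1011 [ 0.5883 -0.2582  0.0927] [ 0.505 -0.364  0.047] [ 0.643 -0.122  0.12 ]
 plane [ 0.5882 -0.258   0.0927] [-0.4802 -0.0512  0.8757] tilt 0.5039 yaw 0.1062 1008
wood 2815 [ 0.589  -0.269   0.0852] [ 0.468 -0.42   0.026] [ 0.675 -0.067  0.126]
 plane [ 0.5853 -0.2706  0.0834] [-0.477  -0.0518  0.8774] tilt 0.5004 yaw 0.1081 2632
mat 4092 [0.597  0.2244 0.0022] 0.0022 [array([0.5967, 0.2298]), array([0.2559, 0.2609]), 5.963386058807373]
table z -0.0005
```

Run:
```python
import cv2
p=cv2.imread('pics/top0.png')[95:205,235:375];cv2.imwrite('pics/topc.png',cv2.resize(p,None,fx=5,fy=5,interpolation=2))
p=cv2.imread('pics/scene0.png')[190:330,190:330];cv2.imwrite('pics/scenec.png',cv2.resize(p,None,fx=4,fy=4,interpolation=2))
```

```text
(no output)
```

View pics/topc.png

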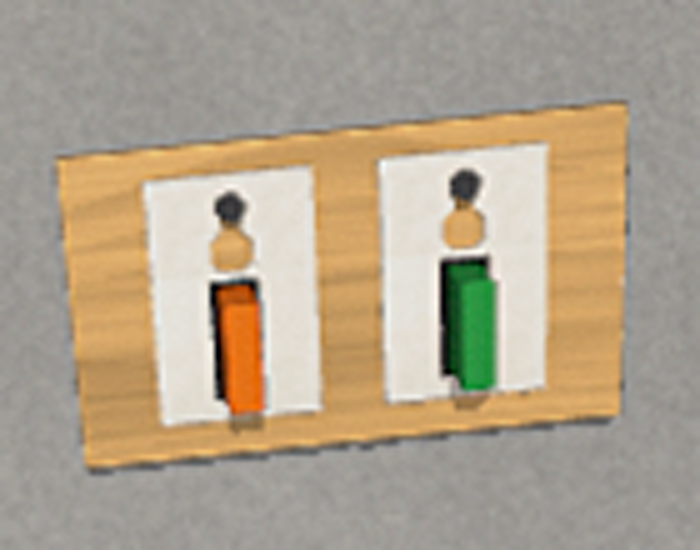

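View pics/scenec.png

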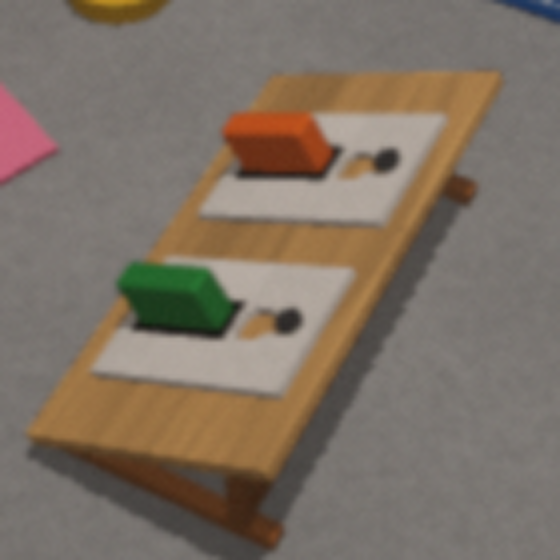

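Run:
```python
from h import *
th,ps=.5015,.1063
ex=np.array([np.cos(th)*np.cos(ps),np.cos(th)*np.sin(ps),np.sin(th)]);ey=np.array([-np.sin(ps),np.cos(ps),0]);ez=np.cross(ex,ey)
B=np.stack([ex,ey,ez],1)
c0=np.array([.5711,-.247,.0861])
for n in('top','scene'):
    z=np.load(f'pics/{n}0.npz');p,d=z['p'],z['d'];P=cloud(n,p,d);M=masks(p)
    L=(P-c0)@B   # local, z=0 on plate face
    rk=(abs(L[...,0])<.15)&(abs(L[...,1])<.2)&(d>0)
    for nm,s in(('orange',1),('green',-1)):
        side=rk&(L[...,1]*s>0)
        g=side&(L[...,2]>.03)&(L[...,2]<.055)&(L[...,1]*s>.03);A=L[g]
        print(n,nm,'grip top pts',len(A),np.percentile(A,[3,97],axis=0).round(4).tolist(),'mean',A.mean(0).round(4))
        w=(M['white']&side&(abs(L[...,2])<.006)).astype(np.uint8)
        k,lab,st,_=cv2.connectedComponentsWithStats(w);w=lab==1+np.argmax(st[1:,4])
        A=L[w];rect=cv2.minAreaRect((A[:,:2]*1000).astype(np.float32))
        print('   plate',np.round(rect[0],1),np.round(rect[1],1),round(rect[2],2),'z',A[:,2].mean().round(4))
        dk=side&(p.max(-1)<75)&(L[...,2]>.004)&(L[...,2]<.02)&(L[...,0]>.02);A=L[dk]
        if len(A):print('   stud head',A.mean(0).round(4),len(A))
    w=M['wood']&rk&(abs(L[...,2]+.006)<.005);print('  board z',np.median(L[w][:,2]).round(4),cv2.minAreaRect((L[w][:,:2]*1000).astype(np.float32)))
print(B.round(4))
```

```text
top orange grip top pts 167 [[-0.0609, 0.0592, 0.0336], [0.0036, 0.0794, 0.0444]] mean [-0.0278  0.0697  0.0393]
   plate [-5.7 69.8] [156.6  98.9] 0.16 z -0.0
   stud head [0.0535 0.0711 0.0083] 17
top green grip top pts 177 [[-0.0618, -0.0818, 0.034], [0.0038, -0.0603, 0.0444]] mean [-0.0285 -0.0704  0.039 ]
   plate [ -4.7 -69.4] [156.4  98.6] 0.52 z 0.0001
   stud head [ 0.0539 -0.0687  0.0086] 18
  board z -0.0061 ((-10.371780395507812, -0.8079376220703125), (201.92727661132812, 339.7230529785156), 0.22795984148979187)
scene orange grip top pts 151 [[-0.0607, 0.0615, 0.0311], [0.0054, 0.0825, 0.0402]] mean [-0.0254  0.0708  0.0368]
   plate [-5.3 74.8] [ 96.  152.1] 88.83 z -0.0018
   stud head [0.0562 0.0714 0.0069] 16
scene green grip top pts 174 [[-0.0599, -0.0779, 0.0305], [0.0054, -0.0572, 0.0398]] mean [-0.025  -0.0692  0.0366]
   plate [ -3.6 -64.9] [ 98.8 146.3] 88.94 z -0.0019
   stud head [ 0.056  -0.0678  0.006 ] 18
  board z -0.0078 ((-9.885833740234375, 3.782501220703125), (205.24363708496094, 343.6387939453125), 0.2613737881183624)
[[ 0.8719 -0.1061 -0.478 ]
 [ 0.093   0.9944 -0.051 ]
 [ 0.4807  0.      0.8769]]
```

```bash
cat >> h.py <<'E'
th,ps=.5015,.1063
ex=np.array([np.cos(th)*np.cos(ps),np.cos(th)*np.sin(ps),np.sin(th)]);ey=np.array([-np.sin(ps),np.cos(ps),0]);ez=np.cross(ex,ey)
B=np.stack([ex,ey,ez],1); c0=np.array([.5711,-.247,.0861])
RG=np.stack([ey,ex,-ez],1)   # tool axes at grasp
def loc(x,y,z): return c0+B@np.array([x,y,z])
def go(pos,Rt=RG):
    s=r.observe();R0=R.from_rotvec(s['eef_rot']).as_matrix()
    print('t',s['time_s'],'pos',s['eef_pos'].round(4),'F',s['force'].round(1),'w',s['width'].round(4),'q',s['qpos'].round(2))
    print('shift mm',(R0.T@(pos-s['eef_pos'])*1e3).round(1),'turn',R.from_matrix(R0.T@Rt).as_rotvec(degrees=True).round(2))
E
python3 - <<'E'
from h import *
print(loc(-.03,.0703,.028),loc(-.03,.0703,.108))
go(np.array([.50,.15,.26]));go(loc(-.03,.0703,.108))
E
```

```text
[ 0.52409901 -0.18131605  0.09622991] [ 0.48585678 -0.18539658  0.1663789 ]Traceback (most recent call last):
  File "<stdin>", line 3, in <module>
  File "h.py", line 24, in go
    print('t',s['time_s'],'pos',s['eef_pos'].round(4),'F',s['force'].round(1),'w',s['width'].round(4),'q',s['qpos'].round(2))
                                                                                  ^^^^^^^^^^^^^^^^
AttributeError: 'float' object has no attribute 'round'
```

```bash
sed -i "s/s\['width'\].round(4)/round(s['width'],4)/" h.py
python3 - <<'E'
from h import *
go(np.array([.50,.15,.26]));go(loc(-.03,.0703,.108))
E
```

```text
t 0.15 pos [0.271  0.5628 0.2217] F [ 0.2 -1.   0.1] w 0.0854 q [-1.18  0.38  0.02  1.37 -0.01  1.39 -0.05]
shift mm [-272.6  385.4  -37.9] turn [-28.01   8.06 -31.1 ]
t 0.15 pos [0.271  0.5628 0.2217] F [ 0.2 -1.   0.1] w 0.0854 q [-1.18  0.38  0.02  1.37 -0.01  1.39 -0.05]
shift mm [-580.8  518.2   56.2] turn [-28.01   8.06 -31.1 ]
```

```bash
python3 -m jog '[[-0.035,0.05,-0.03,0,0,-6,100],[-0.07,0.1,-0.038,-5,1.5,-12,100],[-0.105,0.145,-0.038,-10,3,-18,100],[-0.14,0.195,-0.038,-15,4.5,-24,100],[-0.175,0.245,-0.038,-20,6,-28,100],[-0.21,0.295,-0.038,-25,7.5,-31,100],[-0.24,0.34,-0.038,-28,8,-31,100],[-0.273,0.385,-0.038,-28,8,-31,100]]'
python3 - <<'E'
from h import *
go(loc(-.03,.0703,.108))
E
```

```text
time_s: 0.95
eef_pos: [0.4606, 0.217, 0.2595]
eef_rot: [1.843, 2.051, 0.527]
force: [1.2, 1.0, -0.7]
width: 0.0852
t 0.95 pos [0.4606 0.217  0.2595] F [ 1.2  1.  -0.7] w 0.0852 q [-0.92 -0.24  0.19  2.05  0.41  0.95  0.77]
shift mm [-402.8  -60.5   72.9] turn [ 0.08 -0.02  0.04]
```

```bash
python3 -m jog '[[-0.05,0,0,0,0,0,100],[-0.1,0,0,0,0,0,100],[-0.15,0,0,0,0,0,100],[-0.2,0,0,0,0,0,100],[-0.25,-0.02,0.02,0,0,0,100],[-0.3,-0.04,0.04,0,0,0,100],[-0.35,-0.06,0.07,0,0,0,100],[-0.4,-0.06,0.073,0,0,0,100]]'
python3 - <<'E'
from h import *
go(loc(-.03,.0703,.108))
E
```

```text
time_s: 1.75
eef_pos: [0.4915, -0.0496, 0.2024]
eef_rot: [1.848, 2.046, 0.525]
force: [0.7, -0.1, 0.2]
width: 0.0854
t 1.75 pos [ 0.4915 -0.0496  0.2024] F [ 0.7 -0.1  0.2] w 0.0854 q [ 0.21 -0.24 -0.08  2.18 -0.2   0.71  1.91]
shift mm [-134.5  -34.3   22.2] turn [ 0.04  0.12 -0.24]
```

```bash
python3 -m jog '[[-0.04,-0.01,0.01,0,0,0,100],[-0.085,-0.02,0.02,0,0,0,100],[-0.13,-0.034,0.022,0,0,0,100],[-0.134,-0.034,0.022,0,0,0,100],[-0.134,-0.034,0.022,0,0,0,100],[-0.134,-0.034,0.022,0,0,0,100]]'
python3 - <<'E'
from h import *
go(loc(-.03,.0703,.108));s=r.observe()
p,d=r.get_image('wrist');cv2.imwrite('pics/wrist1.png',p)
P=cloud('wrist',p,d,s);L=(P-c0)@B;M=masks(p)
rk=(abs(L[...,0])<.15)&(abs(L[...,1]-.07)<.06)&(d>0)
A=L[rk&M['orange']&(L[...,2]>.03)];print(len(A),np.percentile(A,[2,98],axis=0).round(4).tolist())
w=(M['white']&rk&(abs(L[...,2])<.008));A=L[w];print(len(A),A.mean(0),cv2.minAreaRect((A[:,:2]*1000).astype(np.float32)))
E
```

```text
time_s: 2.35
eef_pos: [0.4875, -0.1805, 0.1674]
eef_rot: [1.846, 2.051, 0.527]
force: [-1.3, 0.2, 0.5]
width: 0.0852
t 2.35 pos [ 0.4875 -0.1805  0.1674] F [-1.3  0.2  0.5] w 0.0852 q [ 0.26 -0.1   0.22  2.15 -0.39  0.7   2.4 ]
shift mm [-4.7 -2.4 -0.1] turn [ 0.   -0.05 -0.07]
429 [[-0.0634, 0.064, 0.0384], [-0.0337, 0.0819, 0.0413]]
0 [nan nan nan] ((0.0, 0.0), (0.0, 0.0), 0.0)<stdin>:7: RuntimeWarning: Mean of empty slice.
  ret = um.true_divide(
```

View pics/wrist1.png

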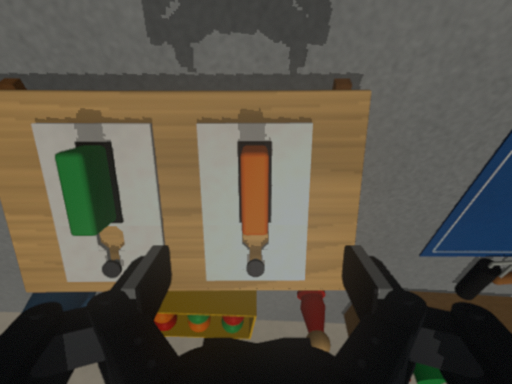

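Run:
```python
from h import *
s=r.observe();p,d=r.get_image('wrist');np.savez('pics/wrist1.npz',p=p,d=d)
P=cloud('wrist',p,d,s);L=(P-c0)@B
R0=R.from_rotvec(s['eef_rot']).as_matrix();T=(P-s['eef_pos'])@R0
print('tcp local',(s['eef_pos']-c0)@B)
h=cv2.cvtColor(p,cv2.COLOR_BGR2HSV)
rk=(abs(L[...,0])<.15)&(abs(L[...,1]-.07)<.06)&(d>0)
g=rk&(h[...,1]>150)&(L[...,2]>.036)&(L[...,2]<.05);print('top',g.sum(),np.percentile(L[g],[2,50,98],axis=0).round(4).tolist(),'tool',np.percentile(T[g],[2,98],axis=0).round(4).tolist())
w=rk&(h[...,1]<40)&(h[...,2]>120)&(abs(L[...,2])<.008);A=L[w];print('plate',w.sum(),A.mean(0),cv2.minAreaRect((A[:,:2]*1000).astype(np.float32)))
```

```text
tcp local [-0.02736594  0.07532746  0.10793794]
top 2236 [[-0.0646, 0.0627, 0.0371], [-0.0342, 0.073, 0.0399], [0.0008, 0.0831, 0.0413]] tool [[-0.0127, -0.0373, 0.0666], [0.0077, 0.0281, 0.0709]]
plate 12430 [-0.01028169  0.07317685  0.00017615] ((-5.6383209228515625, 73.06173706054688), (156.478759765625, 99.82737731933594), 0.2262454777956009)
```

```bash
python3 -m jog '[[-0.0035,-0.003,0.03,0,0,0,100],[-0.0035,-0.003,0.055,0,0,0,100],[-0.0035,-0.003,0.07,0,0,0,100],[-0.0035,-0.003,0.08,0,0,0,100],[-0.0035,-0.003,0.08,0,0,0,100],[-0.0035,-0.003,0.08,0,0,0,60],[-0.0035,-0.003,0.08,0,0,0,40],[-0.0035,-0.003,0.08,0,0,0,34]]' 40
python3 - <<'E'
from h import *
go(loc(-.03,.0718,.028));s=r.observe();print((s['eef_pos']-c0)@B)
p,d=r.get_image('wrist');cv2.imwrite('pics/wrist2.png',p)
E
```

```text
time_s: 3.25
eef_pos: [0.5236, -0.1818, 0.0969]
eef_rot: [1.846, 2.048, 0.527]
force: [-0.6, 0.5, -0.3]
width: 0.0438
t 3.25 pos [ 0.5236 -0.1818  0.0969] F [-0.6  0.5 -0.3] w 0.0438 q [ 0.23  0.08  0.22  2.17 -0.56  0.53  2.56]
shift mm [1.9 0.1 0.8] turn [ 0.1   0.05 -0.12]
[-0.03015012  0.06987897  0.02882369]
```

View pics/wrist2.png

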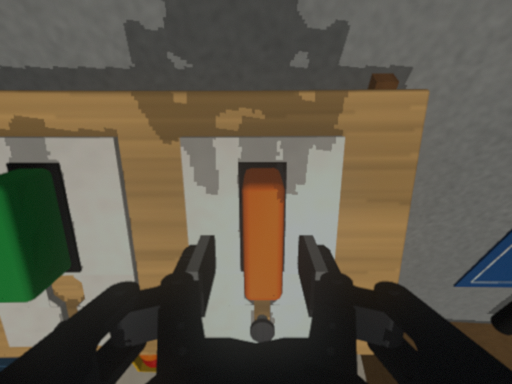

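The fingers straddle the grip. Their centre is at column 257 and the grip is at 263, about 3 mm to the right. I'll shift over and close.

```bash
python3 -m jog '[[0.003,0,0,0,0,0,40],[0.003,0,0,0,0,0,34],[0.003,0,0,0,0,0,20],[0.003,0,0,0,0,0,10],[0.003,0,0,0,0,0,10],[0.003,0,0,0,0,0,10]]' 50
python3 - <<'E'
from h import *
s=r.observe();print((s['eef_pos']-c0)@B,B.T@s['force'],s['torque'],s['width'])
p,d=r.get_image('wrist');cv2.imwrite('pics/wrist3.png',p)
E
```

```text
time_s: 3.9
eef_pos: [0.5229, -0.1784, 0.0962]
eef_rot: [1.846, 2.05, 0.527]
force: [-5.7, 0.7, 5.5]
width: 0.0195
[-0.03073617  0.07333639  0.0283944 ] [-2.22104964  1.26369942  7.49684111] [0.26133249 0.86640312 0.19362539] 0.019521583870768952
```

View pics/wrist3.png

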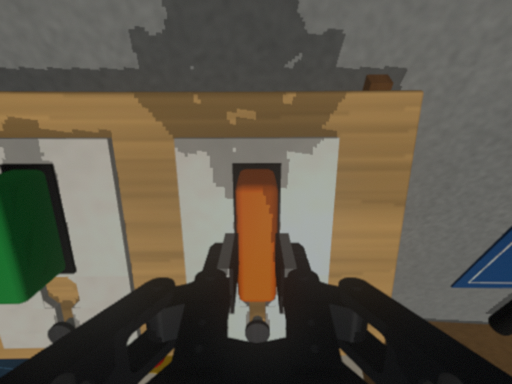

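```bash
python3 -m jog '[[0,0,-0.0015,0,0,0,10],[0,0.004,-0.0015,0,0,0,10],[0,0.008,-0.0015,0,0,0,10],[0,0.012,-0.0015,0,0,0,10],[0,0.015,-0.0015,0,0,0,10]]' 60
python3 - <<'E'
from h import *
s=r.observe();print((s['eef_pos']-c0)@B,B.T@s['force'],s['torque'],s['width'],s['qpos'].round(2))
p,d=r.get_image('wrist');cv2.imwrite('pics/wrist4.png',p)
E
```

```text
time_s: 4.45
eef_pos: [0.5358, -0.1771, 0.1044]
eef_rot: [1.846, 2.05, 0.526]
force: [-0.5, -0.3, -2.9]
width: 0.0186
[-0.01546713  0.07326089  0.0293982 ] [-1.89713905 -0.26641612 -2.29396385] [-0.10238518  1.01304068  0.00894844] 0.018566910947948836 [ 0.22  0.08  0.22  2.14 -0.53  0.54  2.51]
```

View pics/wrist4.png

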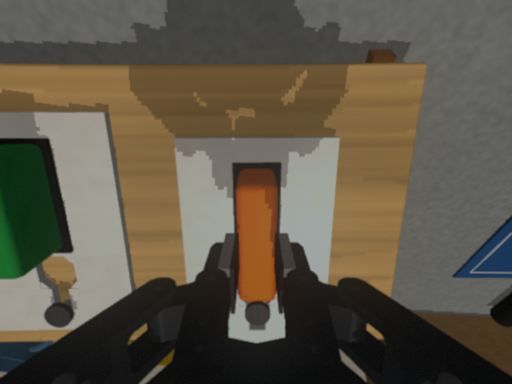

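```bash
python3 -m jog '[[0,0.004,0,0,0,0,10],[0,0.008,0,0,0,0,10],[0,0.012,0,0,0,0,10],[0,0.0147,0,0,0,0,10],[0,0.0147,0,0,0,0,10]]'
python3 - <<'E'
from h import *
s=r.observe();print((s['eef_pos']-c0)@B,B.T@s['force'],s['torque'],s['width'],s['qpos'].round(2))
for n in('wrist','scene'):
    p,d=r.get_image(n);cv2.imwrite(f'pics/{n}5.png',p)
    if n=='scene':cv2.imwrite('pics/scene5c.png',cv2.resize(p[170:310,190:330],None,fx=4,fy=4,interpolation=2))
E
```

```text
time_s: 5.0
eef_pos: [0.5488, -0.1758, 0.1119]
eef_rot: [1.846, 2.049, 0.527]
force: [-0.4, 0.1, -3.2]
width: 0.0191
[-0.00045568  0.07314341  0.02961646] [-1.89905563  0.14107133 -2.64164906] [-0.11930536  0.90520302 -0.00706594] 0.019073553967922256 [ 0.2   0.1   0.21  2.11 -0.51  0.55  2.47]
```

View pics/wrist5.png

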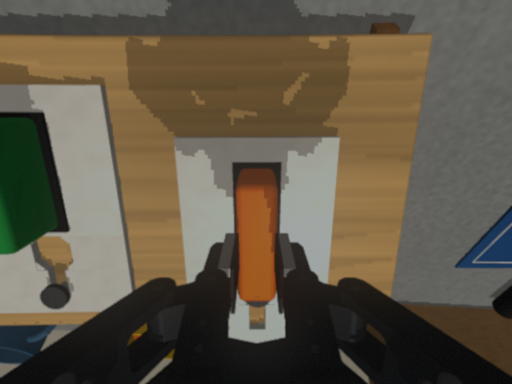

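View pics/scene5c.png

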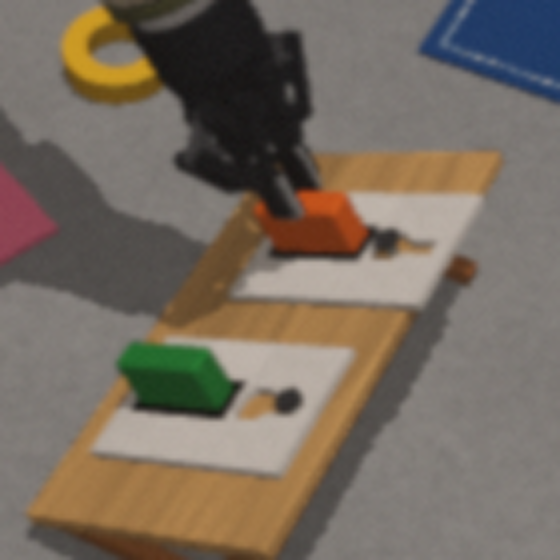

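The press has moved 30.3 mm and the stud head stands in the wide end of the keyhole. Now I'll lift along the board normal, slowly at first.

```bash
python3 -m jog '[[0,0,-0.003,0,0,0,10],[0,0,-0.006,0,0,0,10],[0,0,-0.010,0,0,0,10],[0,0,-0.014,0,0,0,10],[0,0,-0.018,0,0,0,10]]'
python3 - <<'E'
from h import *
s=r.observe();print((s['eef_pos']-c0)@B,B.T@s['force'],s['torque'],s['width'],s['qpos'].round(2))
for n in('wrist','scene'):
    p,d=r.get_image(n);cv2.imwrite(f'pics/{n}6.png',p)
    if n=='scene':cv2.imwrite('pics/scene6c.png',cv2.resize(p[170:310,190:330],None,fx=4,fy=4,interpolation=2))
E
```

```text
time_s: 5.6
eef_pos: [0.5394, -0.1769, 0.1277]
eef_rot: [1.846, 2.049, 0.526]
force: [0.0, 0.2, -4.0]
width: 0.0191
[-0.00107433  0.07306278  0.04804647] [-1.90461152  0.1664061  -3.53076872] [-0.11736031  0.94513296  0.01205641] 0.019118658448022352 [ 0.2   0.05  0.22  2.11 -0.47  0.59  2.44]
```

View pics/scene6c.png

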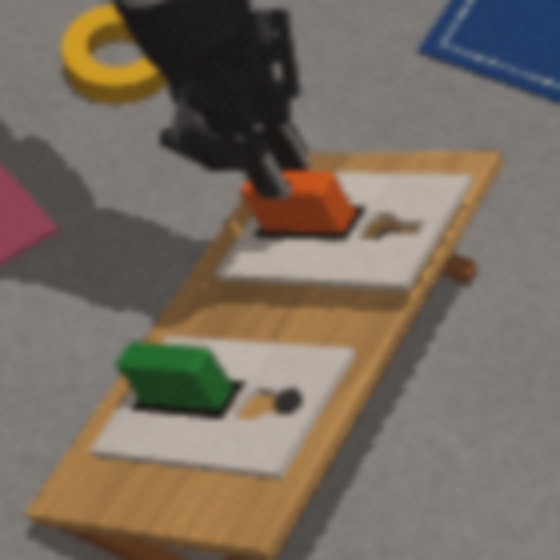

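```bash
cat >> h.py <<'E'
RV=np.array([[-np.sin(ps),np.cos(ps),0],[np.cos(ps),np.sin(ps),0],[0,0,-1.]]).T
E
python3 -m jog '[[0,0.01,-0.02,0,0,0,10],[0,0.024,-0.044,0,0,0,10],[0,0.038,-0.07,0,0,0,10],[0,0.052,-0.095,0,0,0,10],[0,0.052,-0.095,0,0,0,10]]'
python3 - <<'E'
from h import *
go(np.array([.572,.2249,.16]),RV); go(np.array([.56,.05,.23]),RV)
E
```

```text
time_s: 6.2
eef_pos: [0.5418, -0.1779, 0.2409]
eef_rot: [1.84, 2.044, 0.53]
force: [-0.3, 0.1, -2.2]
width: 0.0189
t 6.2 pos [ 0.5418 -0.1779  0.2409] F [-0.3  0.1 -2.2] w 0.0189 q [ 0.19 -0.07  0.22  1.96 -0.31  0.83  2.25]
shift mm [397.7  23.7 104.8] turn [29.19  0.17 -0.1 ]
t 6.2 pos [ 0.5418 -0.1779  0.2409] F [-0.3  0.1 -2.2] w 0.0189 q [ 0.19 -0.07  0.22  1.96 -0.31  0.83  2.25]
shift mm [224.9  31.4  29.4] turn [29.19  0.17 -0.1 ]
```

```bash
python3 -m jog '[[0.025,0.005,0,2,0,0,10],[0.06,0.01,0,7,0,0,10],[0.1,0.015,0.005,13,0,0,10],[0.145,0.02,0.01,19,0,0,10],[0.19,0.025,0.02,25,0,0,10],[0.235,0.03,0.03,29,0,0,10],[0.28,0.028,0.045,29.2,0,0,10],[0.32,0.026,0.065,29.2,0,0,10]]'
python3 - <<'E'
from h import *
go(np.array([.572,.2249,.12]),RV)
E
```

```text
time_s: 7.0
eef_pos: [0.56, 0.1503, 0.1897]
eef_rot: [-2.095, -2.331, 0.007]
force: [0.3, -0.6, -2.7]
width: 0.0187
t 7.0 pos [0.56   0.1503 0.1897] F [ 0.3 -0.6 -2.7] w 0.0187 q [-0.21  0.31 -0.13  1.54  0.04  1.3   1.33]
shift mm [72.7 20.4 69.7] turn [-0.49 -0.15 -0.01]
```

```bash
python3 -m jog '[[0.03,0.01,0.01,0,0,0,10],[0.06,0.02,0.03,0,0,0,10],[0.07,0.02,0.05,0,0,0,10],[0.07,0.02,0.065,0,0,0,10],[0.07,0.02,0.065,0,0,0,10],[0.07,0.02,0.065,0,0,0,10]]'
python3 - <<'E'
from h import *
go(np.array([.572,.2249,.037]),RV)
for n in('top','scene','wrist'):
    s=r.observe();p,d=r.get_image(n);cv2.imwrite(f'pics/{n}7.png',p);P=cloud(n,p,d,s)
    if n=='wrist': continue
    h=cv2.cvtColor(p,cv2.COLOR_BGR2HSV)
    near=(abs(P[...,0]-.597)<.13)&(abs(P[...,1]-.2275)<.13)&(d>0)
    w=near&(h[...,1]<45)&(h[...,2]>110)&(P[...,2]>.05)&(P[...,2]<.13);A=P[w]
    print(n,w.sum(),A.mean(0).round(4),cv2.minAreaRect((A[:,:2]*1000).astype(np.float32)))
    c=A.mean(0);nv=np.linalg.svd(A-c,full_matrices=False)[2][2];print(' normal',nv.round(3))
cv2.imwrite('pics/scene7c.png',cv2.resize(cv2.imread('pics/scene7.png')[90:230,270:420],None,fx=4,fy=4))
E
```

```text
time_s: 7.6
eef_pos: [0.5724, 0.2168, 0.1261]
eef_rot: [-2.101, -2.328, 0.01]
force: [-0.2, 0.3, -3.7]
width: 0.019
t 7.6 pos [0.5724 0.2168 0.1261] F [-0.2  0.3 -3.7] w 0.019 q [-0.3   0.43 -0.15  1.53  0.06  1.2   1.21]
shift mm [ 8.   1.2 89.1] turn [-0.48 -0.   -0.23]
top 708 [0.6007 0.1915 0.097 ] ((597.77490234375, 204.44158935546875), (157.2610321044922, 81.43392944335938), 7.595260143280029)
 normal [-0.021  0.001 -1.   ]
scene 724 [0.6147 0.2117 0.0968] ((598.1201171875, 218.81118774414062), (156.55982971191406, 107.13644409179688), 6.7162089347839355)
 normal [-0.02  -0.005 -1.   ]
```

View pics/scene7c.png

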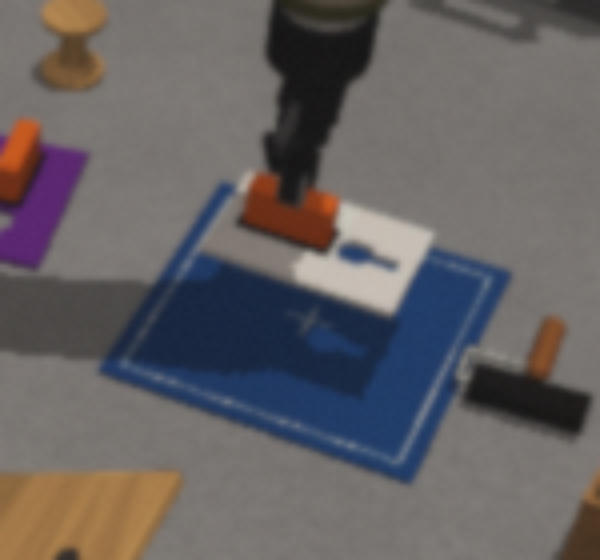

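View pics/wrist7.png

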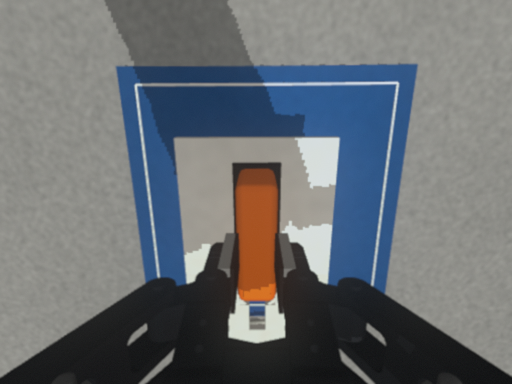

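View pics/top7.png

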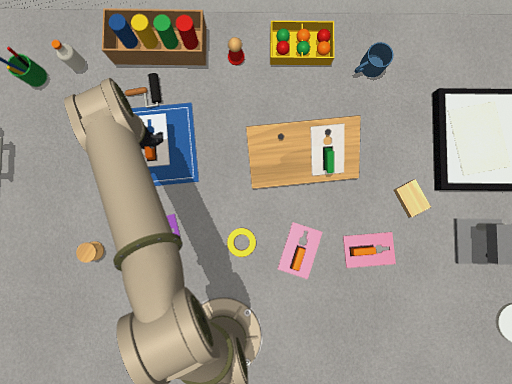

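```bash
python3 -m jog '[[0.004,0.001,0.02,-1,0,0,10],[0.008,0.001,0.045,-1,0,0,10],[0.008,0.001,0.065,-1,0,0,10],[0.008,0.001,0.075,-1,0,0,10],[0.008,0.001,0.08,-1,0,0,10],[0.008,0.001,0.08,-1,0,0,10]]'
python3 - <<'E'
from h import *
go(np.array([.572,.2249,.037]),RV)
s=r.observe();p,d=r.get_image('scene');cv2.imwrite('pics/scene8.png',p);P=cloud('scene',p,d)
h=cv2.cvtColor(p,cv2.COLOR_BGR2HSV)
near=(abs(P[...,0]-.597)<.1)&(abs(P[...,1]-.2275)<.1)&(d>0)
w=near&(h[...,1]<60)&(h[...,2]>90)&(P[...,2]>.008)&(P[...,2]<.05)
A=P[w];c=A.mean(0);nv=np.linalg.svd(A-c,full_matrices=False)[2][2];print(w.sum(),c,nv.round(3),cv2.minAreaRect((A[:,:2]*1000).astype(np.float32)))
cv2.imwrite('pics/scene8c.png',cv2.resize(p[90:230,270:420],None,fx=4,fy=4))
E
```

```text
time_s: 8.35
eef_pos: [0.5719, 0.2264, 0.0466]
eef_rot: [2.099, 2.329, 0.013]
force: [-0.2, 0.5, -3.2]
width: 0.019
t 8.35 pos [0.5719 0.2264 0.0466] F [-0.2  0.5 -3.2] w 0.019 q [-0.32  0.5  -0.15  1.61  0.09  1.02  1.18]
shift mm [-1.5 -0.2  9.6] turn [ 0.57 -0.05 -0.15]
744 [0.61245987 0.21992412 0.01693239] [-0.004  0.002 -1.   ] ((597.219482421875, 229.0718994140625), (155.7701416015625, 109.53160858154297), 6.116394519805908)
```

View pics/scene8c.png

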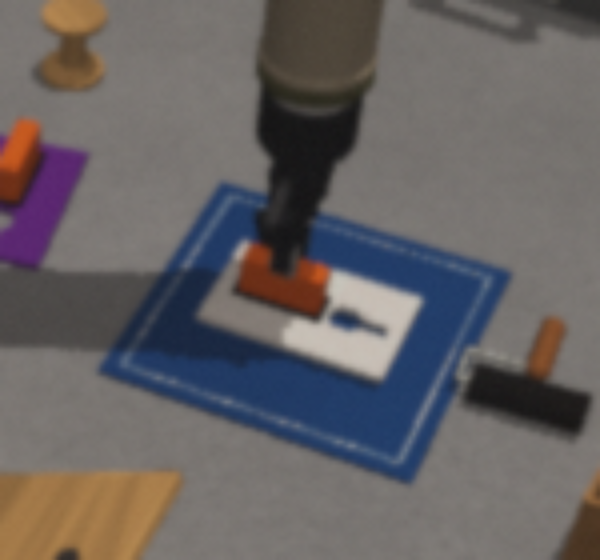

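```bash
python3 -m jog '[[0,0,0.002,0,0,0,10],[0,0,0.004,0,0,0,10],[0,0,0.006,0,0,0,10],[0,0,0.007,0,0,0,10],[0,0,0.008,0,0,0,10],[0,0,0.008,0,0,0,10]]'
```

```text
time_s: 9.0
eef_pos: [0.5715, 0.2267, 0.0381]
eef_rot: [2.099, 2.33, 0.012]
force: [-0.1, 0.1, -3.2]
width: 0.0189
```

```bash
python3 -m jog '[[0,0,0.0005,0,0,0,10],[0,0,0.001,0,0,0,10],[0,0,0.001,0,0,0,10]]'; python3 -m jog '[[0,0,0.0005,0,0,0,10],[0,0,0.001,0,0,0,10],[0,0,0.001,0,0,0,10]]'
```

```text
time_s: 9.3
eef_pos: [0.5717, 0.2269, 0.0375]
eef_rot: [2.099, 2.33, 0.013]
force: [-2.5, -0.3, -0.5]
width: 0.019
time_s: 9.6
eef_pos: [0.5717, 0.227, 0.0375]
eef_rot: [2.098, 2.33, 0.013]
force: [-6.0, -2.1, 8.0]
width: 0.0188
```

The press is on the mat with about 8 N of contact. I'll ease off, then open the fingers.

```bash
python3 -m jog '[[0,0,-0.0005,0,0,0,10],[0,0,-0.0007,0,0,0,10],[0,0,-0.0007,0,0,0,16],[0,0,-0.0007,0,0,0,25],[0,0,-0.0007,0,0,0,40],[0,0,-0.0007,0,0,0,60],[0,0,-0.0007,0,0,0,75],[0,0,-0.0007,0,0,0,75]]'
python3 -m jog '[[0,0,-0.01,0,0,0,75],[0,0,-0.03,0,0,0,75],[0,0,-0.06,0,0,0,75],[0,0,-0.1,0,0,0,75],[0,0,-0.14,0,0,0,75],[0,0,-0.16,0,0,0,75],[0,0,-0.16,0,0,0,75]]'
python3 - <<'E'
from h import *
for n in('top','scene','wrist'):
    s=r.observe();p,d=r.get_image(n);cv2.imwrite(f'pics/{n}9.png',p);P=cloud(n,p,d,s)
    h=cv2.cvtColor(p,cv2.COLOR_BGR2HSV)
    near=(abs(P[...,0]-.597)<.1)&(abs(P[...,1]-.2275)<.1)&(d>0)
    w=near&(h[...,1]<60)&(h[...,2]>90)&(P[...,2]>.004)&(P[...,2]<.02)
    A=P[w];c=A.mean(0);nv=np.linalg.svd(A-c,full_matrices=False)[2][2];print(n,w.sum(),c.round(4),nv.round(3),cv2.minAreaRect((A[:,:2]*1000).astype(np.float32)))
cv2.imwrite('pics/scene9c.png',cv2.resize(cv2.imread('pics/scene9.png')[90:330,180:420],None,fx=2.4,fy=2.4))
E
```

```text
time_s: 10.4
eef_pos: [0.5718, 0.2267, 0.0368]
eef_rot: [2.099, 2.33, 0.012]
force: [-0.3, -0.1, 0.4]
width: 0.0638
time_s: 11.1
eef_pos: [0.572, 0.2274, 0.2023]
eef_rot: [2.096, 2.327, 0.024]
force: [0.8, -0.1, -0.1]
width: 0.0642
top 970 [0.5916 0.2182 0.0092] [0.002 0.003 1.   ] ((594.1575927734375, 242.099609375), (157.1929473876953, 135.93365478515625), 6.45468282699585)
scene 725 [0.6123 0.2206 0.0083] [ 0.002 -0.001 -1.   ] ((596.6019897460938, 229.82521057128906), (158.36668395996094, 111.37413024902344), 6.519439220428467)
wrist 8276 [0.5923 0.2284 0.0097] [ 0. -0.  1.] ((597.918701171875, 228.84835815429688), (159.22889709472656, 102.35480499267578), 6.231555461883545)
```

View pics/scene9c.png

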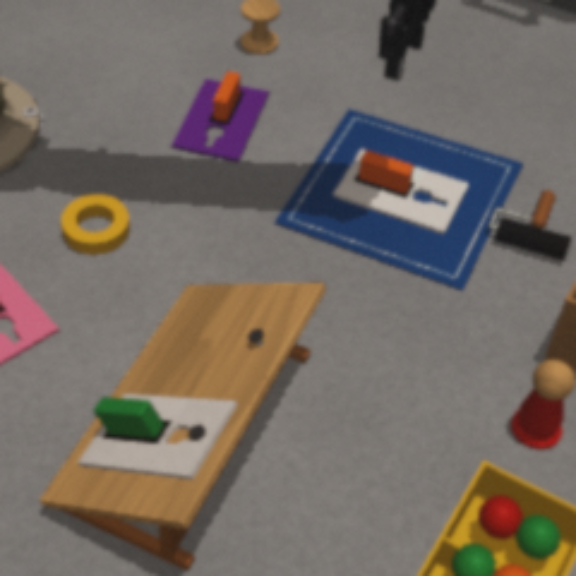

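View pics/wrist9.png

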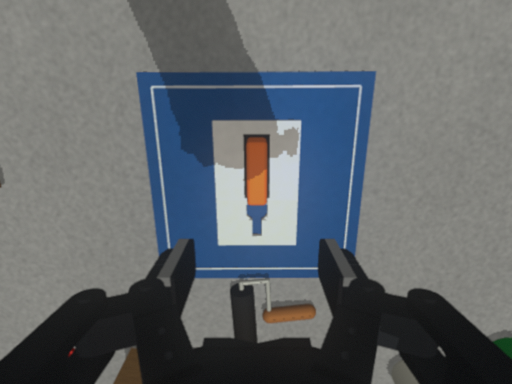

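The wrist view shows the press flat on the mat, with equal margins to the mat's edges and grip up. Its plate spans columns 213–300 and rows 120–245. The scene view shows the green press still hanging and the robot clear, so I'm handing in.

Run:
```python
from workcell import r
print(r.finish_job())
```

```text
the job is handed in; nothing more can be done
None
```

The orange press is off the rack and lying flat, grip up, in the middle of the blue mat. I slid it 30.3 mm up its slot, saw the stud head in the wide end, lifted it free along the board normal, then lowered it with about 8 N of contact and released it. I handed in just after 11 s.

**Last checks:**
- **Position:** the plate centre is within about 2 mm of the mat's centre. By scene camera it is at (0.597, 0.230) against the mat's (0.597, 0.230); the wrist camera reads (0.598, 0.229).
- **Lie:** the plate is level, with its face about 9 mm above the table, as a 6 mm plate on a 3 mm mat should be.
- **Green press and robot:** the green press still hangs on its stud, and the gripper is about 16 cm above the press, touching nothing.

**Disagreements:**
- **Final top view:** its reading of the plate (y = 0.242, 136 mm wide) disagreed. The shape was wrong for the 100 mm plate, probably because the arm or other light pixels were in view, so I disregarded it.
- **Before the grasp:** the wrist and top cameras differed by about 3 mm sideways on the grip. I followed the wrist view, and the fingers closed centred on the grip.

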